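# Clear the lift stand and hold its cam at the top

### The arm

A 6-joint arm with a two-finger parallel gripper is mounted at the origin on the work surface. World frame = base frame: x ahead of the robot, y to its left, z up, the work surface at z = 0. Lengths are in m, angles in rad, forces in N, time in s.
With the tool pointing down it reaches from about 0.25 to 0.775 m from the base axis. Payload 4 kg.
Tool frame: the origin (TCP) lies at the very end of the fingers, on their centre line; the grasp point (between the pads) lies 19 mm behind it; z points along the fingers, y is the line along which they close (so a half turn about z gives the same grasp; the last joint's range is limited). The gripper opens to 85 mm and grips with 20 to 120 N. Pads are 22 mm wide; open, the fingers measure 114 mm over their backs; the gripper's body (76 mm by 85 mm) begins 54 mm behind the grasp point. The pads swing forward as they close: fully open they stand 13 mm farther back than shut.
Start: joints at [1.004, 0.087, 1.371, -0, 1.684, -0.103], TCP at [0.246, 0.492, 0.206] pointing down, gripper open.
Joint ranges: [-3.1, 3.1], [-0.76, 2.03], [0.27, 2.55], [-1.08, 4.22], [0.17, 2.65], [-2.57, 2.57]. Speed limits (rad/s): [2.79, 2.79, 3.14, 3.14, 3.14, 3.14].

### API

Orientations are given as a rotation vector (axis times angle).
In Python, from cell import ctrl, optics, spot_in, place_of gives the robot as it stands. The module is installed in compiled form; this text tells all that it offers.
- The arm moves only by the shell command python3 -m handwheel 'ROWS'. ROWS is text: rows parted by semicolons, each of 7 numbers parted by spaces: the shift along the world's x, y, z in mm, then the turn, a rotation vector about the world's x, y, z in rad, then the opening, from 0 (shut) to 1 (fully open). In form: dx dy dz wx wy wz grip; .... A call has exactly 10 rows; each row shifts and turns the commanded pose from where the row before left it; what a row does not reach is not made up. A row lasts 1/10 s, in which the tool goes at most 50 mm and 8.59 degrees, less where a joint would pass 70% of its speed; a pose out of reach is approached as far as the arm can. A call is refused whole if a number of a shift passes 50 or a number of a turn 0.15, either way. A call with a gripper value outside its range is refused whole. The fingers move at their own pace and stop on an object; the grip force is fixed at half the most. Time passes only in rows, so rows that do not move let the fingers close, or fill a call up. It gives the time, the measured TCP pose, the force, the opening and the grip force at its end, in the units of the state.
- ctrl.get_state(): the state, without advancing time (a new reading comes with each control period).
- optics.capture(name): name is "side" or "top" or "wrist"; returns a dict with "color" (420x560x3 uint8, red, green, blue), "range_z" (420x560 float32, m along the optical axis (not along the pixel's ray), 0 where there is no reading), "vertical_fov" (degrees; the focal length in pixels is half the picture's height over the tangent of half this angle, whatever the lens; pixels are square), "cx", "cy" (the principal point, pixels), "k1" (the pictures are not rectified: a ray, as slopes to the right and down, at radius r is drawn at 1 + k1 r^2 times it, then the intrinsics apply), "rvec" (rotation vector, rad) and "tvec" (3), from world to camera coordinates, as OpenCV has them. Camera axes: x right, y down, z forward; pixel columns grow to the right and rows downward; lengths in m; the calibration is good to about 2 mm. A picture is of the moment at which its call begins.
- ctrl.hand_in(): hands the job in; it is judged then, once.
Trained networks look in a picture, given as the dict that the camera call returned (one of the last four; its "shot" number tells which), for a name from the list of things; names that differ only in an ending like _2 or _b are one class to them, and where a whole thing is asked for, a point or a joint stands for the part that bears it (a point fixed in the world has none). Each returns a list of dicts, best first, with "p" (0 to 1); they miss things now and then, are a little off and sometimes report something else, mostly with a low value. They report only what shows in the picture. A call takes as long as a camera call. They do not tell look-alikes from the thing itself.
- spot_in(picture, thing): "xyz" ([x, y, z] in m, in the coordinates of the camera as it stood for that picture, good to about 4 mm: the middle of the surface that is visible of it).
- place_of(picture, thing): "xyz" ([x, y, z] in m, in the coordinates of the camera as it stood for that picture, good to about 4 mm: a listed point, or the origin of a listed thing).
The state is a dict: "time": time; "joints": joint angles; "joint_vel": joint speeds; "tau": joint torques, N m; "tcp_pos": TCP position; "ee_rot": TCP orientation; "ft_force": force on the tool from outside, world axes, zero at the start; "moment": the same for the moment, N m; "opening": finger opening in m; "gripper_force": force on a finger pad.
Only numpy, scipy, OpenCV 4.12 (cv2) and the standard library are available. Lean on these libraries where they do the work, as an engineer would, in place of code of your own. Each camera call takes 0.05 s, during which the arm holds its last target. There are 200 camera calls.

### The job

The gauge on the cam lift stand is to be zeroed at full lift with the platen empty: take the tested slug off the platen, drop it into the wire basket and let go of it there. Then raise the cam lever until it stands straight up, where the lift is highest, and finish while still holding it there with the gripper (it springs back if let go). Keep the basket upright, and leave the tray of fresh slugs and the other loose things on the bench where they are.

Things in the scene. Friction and masses are not known exactly. Their poses are not given: they have to be found in the camera images.
- stand: the cam lift stand, bolted down: dark steel base plate 165 x 125 x 12 mm, two aluminium cheeks, a round steel platen on top, a dial gauge behind it, a cam lever on its -y side. Origin on the bench straight below the platen's axis; x points from the platen to the gauge, away from the robot to within half a radian; z up. The base plate spans x = -55 to 110 mm
- dial (a point): centre of the white face of the round dial gauge (52 mm across) on its grey column, 122 mm above the bench; gauge and column span x = 64 to 105 mm in the stand's frame, up to 148 mm above the bench
- lever_hinge (a point): point on the cam shaft's axis level with lever_grip: the shaft runs along the stand's y at x = 0, 36 mm above the bench; this point is at y = -85 mm in the stand's frame. The lever swings about it in the stand's x-z plane
- platen_top (a point): centre of the platen's flat round top, 72 mm across; 75 mm above the bench with the lever at rest, about 7 mm higher at the highest lift
- lever (a joint): cam lever angle, rad. 0 = at rest on its stop, leaning to the stand's -x side, 30 degrees above level; grows as it is raised. 1.047 (60 degrees) = standing straight up, the highest lift; beyond it (to 1.7) the platen sinks again. Let go, a spring and its weight bring it back to rest; at the handle it takes about 2 N all the way
- lever_grip (a point): grip point on the lever's handle, a round black bar 16 mm across, parallel to the stand's y, fixed to the end of the flat arm; on its centre line, 120 mm from the shaft, at y = -85 mm in the stand's frame (bar y = -48 to -114, arm -49 to -59 mm). At lever angle a: x = -120 cos(a + 0.524), z = 36 + 120 sin(a + 0.524) mm, so 96 mm above the bench at rest, 156 mm at the top
- slug: the tested slug standing on the platen: barrel-shaped aluminium cylinder, 36 mm across at mid height, 30 mm at its ends, 26 mm tall, 50 to 100 g; origin at the centre of its underside
- basket: the wire basket for tested pieces: open-topped, fine steel mesh, 170 (x) x 130 (y) x 50 mm outside, walls and floor 4 mm, loose on the bench, about 0.45 kg; on the left or the right of the stand; origin at the centre of its underside
- tray: solid grey plastic tray, 170 x 130 x 35 mm, 5 mm walls, holding three fresh straight slugs (28 mm across, 32 mm tall); on the other side of the stand from the basket; not to be disturbed; origin at the centre of its underside
- fresh0: a fresh straight aluminium slug, 28 mm across, 32 mm tall, standing in the tray; origin at the centre of its underside
- fresh1: a fresh straight aluminium slug, 28 mm across, 32 mm tall, standing in the tray; origin at the centre of its underside
- fresh2: a fresh straight aluminium slug, 28 mm across, 32 mm tall, standing in the tray; origin at the centre of its underside
- bottle: bystander: white plastic bottle with grey cap, 60 mm across, 150 mm tall; stands behind and to the right; origin at the centre of its underside
- jar: bystander: amber glass jar with black lid, 60 mm across, 65 mm tall; stands behind and to the left; origin at the centre of its underside
- brush: bystander: hand brush lying flat near the robot on the right, handle towards the robot; origin under its middle
- caliper: bystander: steel caliper lying flat near the robot on the left, 170 mm long, up to 11 mm thick; origin under the middle of its beam
- puck: bystander: steel load-cell puck with a central stud, 64 mm across, 36 mm tall, on the right; origin at the centre of its underside
- driver: bystander: screwdriver lying flat on the left; origin under its middle
Things that resemble listed ones, but are neither listed nor needed, are in the scene too. Leave any red look-alike of the slug alone.

How it is judged:
On the way, in this order (a step that is already met when the one before it is completed fails the run):
1. the tested slug lies in the wire basket, let go, with the lever still down (x of slug in the frame of basket between -0.083 and 0.083 m and y of slug in the frame of basket between -0.063 and 0.063 m and z of slug in the frame of basket between -0.005 and 0.048 m and contact force between the fingers and slug below 0.1 N and linear speed of slug below 0.05 m/s and angle between basket's own z axis and vertical below 0.15 rad and value of joint lever below 0.5 rad), for 0.2 s.
2. the lever stands straight up, held by the gripper (value of joint lever between 0.917 and 1.177 rad and contact force between the fingers and lever above 0.5 N), for 0.3 s.
At the end, for the whole second after the job is handed in: the slug lies at rest inside the upright basket, not touched by the fingers, and the lever stands still within 0.13 rad (7.5 degrees) of straight up, held there by the fingers with at least 0.5 N (all of step 2 and x of slug in the frame of basket between -0.083 and 0.083 m and y of slug in the frame of basket between -0.063 and 0.063 m and z of slug in the frame of basket between -0.005 and 0.048 m and contact force between the fingers and slug below 0.1 N and linear speed of slug below 0.05 m/s and angle between basket's own z axis and vertical below 0.15 rad and velocity of joint lever between -0.1 and 0.1 rad/s); the arm keeps its last pose, push and grip.
It fails at once if the tray, a fresh slug or another loose bystander is moved more than 40 mm (distance of any of tray, fresh0, fresh1, fresh2, bottle, jar, brush, caliper, puck, driver from where it was at the start of the episode above 0.04 m).
It fails at once if the bottle or the jar is tipped over (angle between any of bottle, jar's own z axis and vertical above 0.5 rad).
It also fails if it takes over 48 s, if anything falls off the work surface, if the arm or the gripper's body presses on something with over 40 N, if the wrist force passes 120 N, or if a joint passes its speed limit or range.

## Working session

There is one attempt and no reset: what is moved stays moved. The work goes in short steps, Python scripts to look and compute and a shell command to move; the robot and the scene stay as the last step left them, time stands still between calls to the robot, and variables do not carry over. Pictures are saved under pics/ and viewed, at most 10 in all, crops included, and the job is handed in when it is done.

```bash
mkdir -p pics
cat > h.py <<'E'
import numpy as np, cv2
from cell import ctrl, optics, spot_in, place_of
def w(p,x):
    R=cv2.Rodrigues(np.array(p["rvec"],float))[0]
    return R.T@(np.array(x,float)-np.array(p["tvec"],float).ravel())
def px(p,X):
    R=cv2.Rodrigues(np.array(p["rvec"],float))[0]
    c=R@np.array(X)+np.array(p["tvec"]).ravel(); s=c[:2]/c[2]; s=s*(1+p["k1"]*(s@s))
    f=210/np.tan(np.radians(p["vertical_fov"])/2)
    return s*f+[p["cx"],p["cy"]]
def save(p,n): cv2.imwrite("pics/"+n,p["color"][:,:,::-1])
E
python3 - <<'E'
from h import *
for c in("top","side"):
    p=optics.capture(c); save(p,c+"1.png")
    for t in "stand dial lever_hinge platen_top lever_grip slug basket tray bottle jar puck".split():
        for r in place_of(p,t)[:3]:
            X=w(p,r["xyz"]); print(c,t,round(r["p"],2),(X*1000).round(),px(p,X).round())
print(ctrl.get_state())
E
```

```text
top stand 0.63 [634.  53.  -2.] [274. 178.]
top dial 0.67 [695.  69. 128.] [267. 144.]
top lever_hinge 0.8 [658. -30.  36.] [305. 167.]
top lever_grip 0.92 [554. -54.  97.] [315. 202.]
top lever_grip 0.25 [376. 179.   0.] [226. 272.]
top slug 0.72 [634.  45.  71.] [277. 173.]
top slug 0.47 [636. 198.   2.] [221. 177.]
top slug 0.47 [497.  41.  -2.] [278. 228.]
top basket 0.88 [514. 375.   3.] [155. 220.]
top basket 0.64 [672. 411.  -1.] [144. 163.]
top tray 0.87 [ 502. -353.    2.] [424. 227.]
top tray 0.4 [ 681. -400.    2.] [440. 162.]
top bottle 0.77 [ 709. -257.   -1.] [387. 152.]
top jar 0.71 [733. 264.   2.] [198. 142.]
top jar 0.15 [633.  56.  -0.] [273. 178.]
top puck 0.87 [ 684. -398.    3.] [439. 161.]
side stand 0.89 [640.  52.  -2.] [302. 226.]
side dial 0.66 [697.  74. 118.] [317. 181.]
side lever_hinge 0.67 [655. -25.  31.] [322. 228.]
side platen_top 0.5 [634.  53.  73.] [301. 204.]
side lever_grip 0.64 [557. -57.  96.] [298. 224.]
side lever_grip 0.48 [729. 264.  -3.] [291. 188.]
side slug 0.71 [513. 114.  -2.] [252. 227.]
side slug 0.66 [641. 196.  -1.] [278. 203.]
s
[... 380 characters left out ...]
[ 689. -399.    5.] [435. 323.]
{'time': 1.2, 'joints': array([ 1.00389128e+00,  8.71834738e-02,  1.37065928e+00,  3.10969314e-05,
        1.68361116e+00, -1.03082051e-01]), 'joint_vel': array([-0.00037691,  0.0006472 , -0.00116186,  0.00045402,  0.00032937,
       -0.00166631]), 'tau': array([-3.56143191e-04, -3.51729405e+01, -3.13466120e+01, -2.82680339e-04,
        3.32690042e-04, -1.08477946e-05]), 'tcp_pos': array([0.24605591, 0.49192508, 0.20597061]), 'ee_rot': array([7.22049073e-01, 3.05747383e+00, 2.21777548e-04]), 'ft_force': array([-0.85925646, -0.27730587, -0.6257575 ]), 'moment': array([-0.03351559, -0.0261902 , -0.03551482]), 'gripper_force': 0.0, 'opening': 0.08567692119724836}
```

View pics/top1.png

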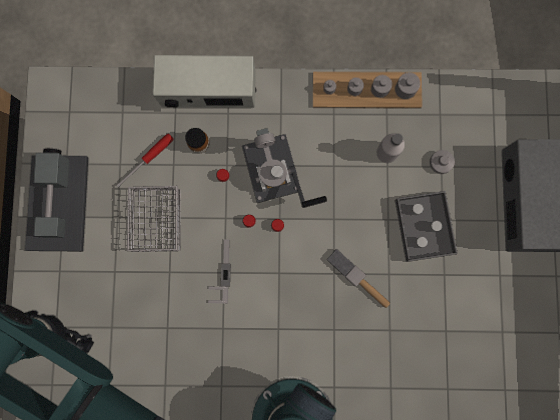

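Run:
```python
import cv2
a=cv2.imread("pics/side1.png")[130:330,180:440];cv2.imwrite("pics/side1c.png",cv2.resize(a,None,fx=3,fy=3,interpolation=2))
```

```text
(no output)
```

View pics/side1c.png

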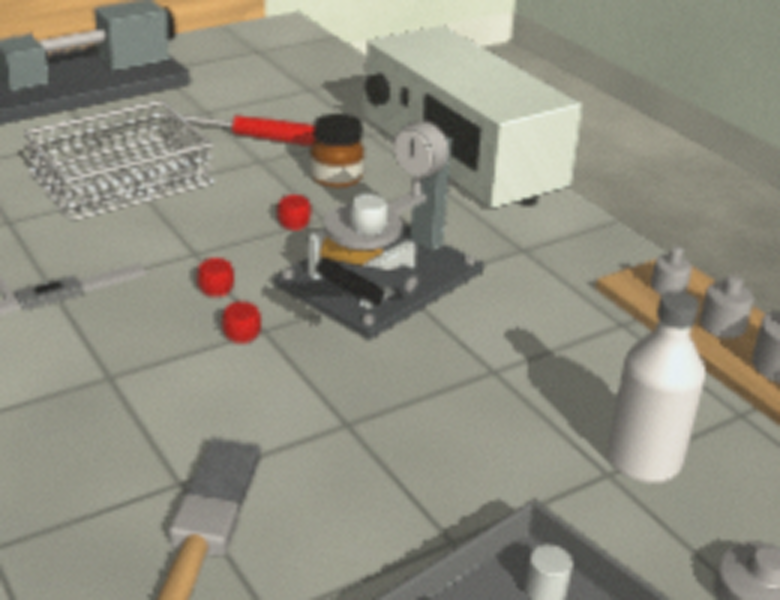

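The top view shows these candidates for the slug:
- **Red look-alikes on the bench:** at (223,175), (249,221) and (277,226).
- **Grey slug on the platen:** at (277,173). The enlarged side crop shows it at crop (369,213).

Only the grey one is aluminium, stands on the platen and measures z≈72 mm, so it is the slug. The wire basket is at (146,218) on the left and the tray is on the right. Stand yaw is about 0.25 rad.

```bash
python3 -m handwheel '26 -30 2 0 0 0.08 1;26 -30 2 0 0 0.08 1;26 -30 2 0 0 0.08 1;26 -30 2 0 0 0.08 1;26 -30 2 0 0 0.08 1;26 -30 2 0 0 0.08 1;26 -30 2 0 0 0.08 1;26 -30 2 0 0 0.08 1;26 -30 2 0 0 0.08 1;26 -30 2 0 0 0 1' && python3 -m handwheel '26 -30 0 0 0 0 1;26 -30 0 0 0 0 1;26 -30 0 0 0 0 1;20 -30 0 0 0 0 1;10 -30 0 0 0 0 1;0 0 0 0 0 0 1;0 0 0 0 0 0 1;0 0 0 0 0 0 1;0 0 0 0 0 0 1;0 0 0 0 0 0 1'
python3 - <<'E'
from h import *
p=optics.capture("wrist"); save(p,"w1.png")
print("cam",w(p,[0,0,0])*1000)
for t in "stand dial lever_hinge platen_top lever_grip slug".split():
    for r in place_of(p,t)[:2]:
        X=w(p,r["xyz"]); print(t,round(r["p"],2),(X*1000).round(),px(p,X).round())
E
```

```text
time: 2.2
tcp_pos: [0.507, 0.1905, 0.2262]
ee_rot: [-0.403, 3.115, 0.0]
ft_force: [-0.4, -0.6, 0.2]
opening: 0.0853
gripper_force: 0.0
time: 3.2
tcp_pos: [0.6138, 0.043, 0.2263]
ee_rot: [-0.404, 3.115, 0.0]
ft_force: [0.0, -0.2, 0.5]
opening: 0.0849
gripper_force: 0.0
cam [532.30130708  21.14429465 395.2730016 ]
stand 0.57 [639.  57.   2.] [285. 192.]
dial 0.56 [699.  70. 127.] [284. 295.]
platen_top 0.75 [634.  59.  75.] [289. 208.]
lever_grip 0.8 [558. -53.  92.] [186. 100.]
slug 0.89 [637. 194.   2.] [393. 218.]
slug 0.85 [504.  43.   0.] [305.  71.]
```

View pics/w1.png

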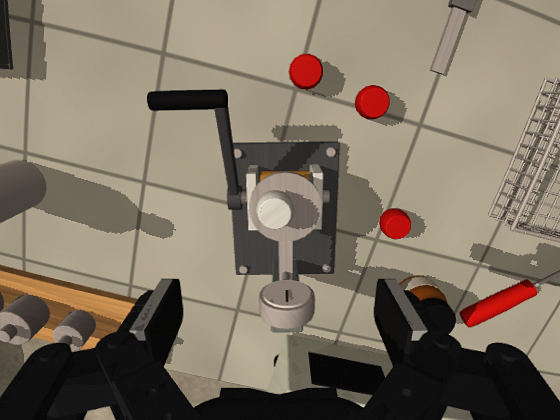

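The wrist view shows the grey slug's top face at about (273,209), slightly off the platen centre at (287,207). The lever handle runs from (150,100) to (227,98), and the gauge is at (287,303). I'll measure with depth next.

```bash
cat >> h.py <<'E'
def cloud(p):
    f=210/np.tan(np.radians(p["vertical_fov"])/2)
    v,u=np.mgrid[:420,:560]; K=np.array([[f,0,p["cx"]],[0,f,p["cy"]],[0,0,1]])
    d=np.stack([(u-p["cx"])/f,(v-p["cy"])/f],-1); s=d.copy()
    for _ in range(20): s=d/(1+p["k1"]*(s**2).sum(-1,keepdims=True))
    z=p["range_z"]; C=np.dstack([s*z[...,None],z])
    R=cv2.Rodrigues(np.array(p["rvec"],float))[0]
    return (C-np.array(p["tvec"]).ravel())@R*1000
E
python3 - <<'E'
from h import *
p=optics.capture("wrist"); X=cloud(p)
def reg(n,u0,u1,v0,v1,z0,z1):
    a=X[v0:v1,u0:u1].reshape(-1,3); a=a[(a[:,2]>z0)&(a[:,2]<z1)]
    c,(wd),ang=cv2.minAreaRect(a[:,:2].astype(np.float32))
    print(n,len(a),a.mean(0).round(1),"z",np.percentile(a[:,2],[5,50,95]).round(1),"rect",np.round(c,1),np.round(wd,1),round(ang,1))
reg("slugtop",245,300,180,235,97,112)
reg("platen",240,335,165,250,70,82)
reg("handle",140,232,85,112,75,115)
reg("base",225,345,135,280,5,18)
reg("bracket",275,300,230,275,60,150)
reg("dial",255,320,278,330,110,160)
E
```

```text
slugtop 952 [632.7  44.4 101.4] z [ 98.4 101.7 102.9] rect [633.5  44.4] [32.2 32.3] 36.0
platen 2957 [633.2  58.4  75.8] z [74.6 75.9 77. ] rect [635.   55.1] [72.  71.7] 60.4
handle 1595 [556.3 -49.1 102.7] z [ 98.1 103.4 105.4] rect [557.1 -50.5] [18.2 65.3] 14.1
base 7549 [655.8  63.9  13. ] z [11.5 12.9 14.5] rect [661.2  62. ] [165.8 124. ] 15.3
bracket 730 [677.9  67.2  75.9] z [74.7 75.9 77. ] rect [681.7  68.3] [51.1 24.3] 14.5
dial 2198 [704.   73.9 135.7] z [114.7 138.1 148.5] rect [714.6  76.8] [38.3 50.5] 15.3
```

```bash
python3 -m handwheel '10 1 -10 0 0 0 1;9.5 1.4 -20 0 0 0 1;0 0 -25 0 0 0 1;0 0 -25 0 0 0 1;0 0 -25 0 0 0 1;0 0 -20 0 0 0 1;0 0 -15 0 0 0 1;0 0 -9 0 0 0 1;0 0 0 0 0 0 1;0 0 0 0 0 0 1' && python3 -m handwheel '0 0 0 0 0 0 0;0 0 0 0 0 0 0;0 0 0 0 0 0 0;0 0 0 0 0 0 0;0 0 0 0 0 0 0;0 0 0 0 0 0 0;0 0 0 0 0 0 0;0 0 0 0 0 0 0;0 0 0 0 0 0 0;0 0 0 0 0 0 0'
python3 - <<'E'
from h import *
p=optics.capture("wrist"); save(p,"w2.png")
E
```

```text
time: 4.6
tcp_pos: [0.6342, 0.0443, 0.0777]
ee_rot: [-0.401, 3.114, -0.0]
ft_force: [0.8, -0.4, 0.2]
opening: 0.0854
gripper_force: 0.0
time: 5.6
tcp_pos: [0.6335, 0.0443, 0.0769]
ee_rot: [0.401, -3.116, -0.0]
ft_force: [0.3, 0.3, 0.5]
opening: 0.0005
gripper_force: 0.0
```

View pics/w2.png

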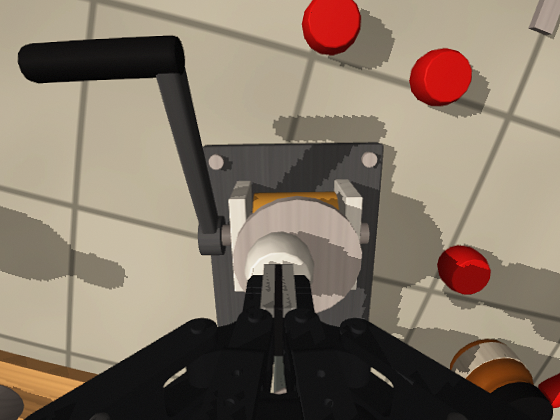

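The fingers shut beside the slug: it was squeezed out toward the robot and sits at about (278,258), still on the platen. I'll measure where it is now.

Run:
```python
from h import *
p=optics.capture("wrist"); X=cloud(p)
a=X[200:300,235:325].reshape(-1,3)
b=a[(a[:,2]>96)&(a[:,2]<107)];print(len(b),b.mean(0).round(1),cv2.minAreaRect(b[:,:2].astype(np.float32)))
for v in range(225,310,6): print(v,[tuple(X[v,u].round().astype(int)) for u in (262,278,294)])
p=optics.capture("top"); 
a=p["color"][140:215,235:335,::-1]; cv2.imwrite("pics/t2.png",cv2.resize(a,None,fx=6,fy=6,interpolation=2))
```

```text
1433 [624.8  42.3 100.4] ((627.7783203125, 43.13874053955078), (20.746585845947266, 32.88825225830078), 12.074296951293945)
225 [(np.int64(619), np.int64(31), np.int64(76)), (np.int64(617), np.int64(39), np.int64(76)), (np.int64(615), np.int64(48), np.int64(75))]
231 [(np.int64(622), np.int64(32), np.int64(77)), (np.int64(620), np.int64(40), np.int64(77)), (np.int64(619), np.int64(49), np.int64(74))]
237 [(np.int64(623), np.int64(32), np.int64(83)), (np.int64(618), np.int64(40), np.int64(90)), (np.int64(618), np.int64(48), np.int64(85))]
243 [(np.int64(622), np.int64(33), np.int64(93)), (np.int64(618), np.int64(40), np.int64(96)), (np.int64(618), np.int64(48), np.int64(93))]
249 [(np.int64(623), np.int64(33), np.int64(96)), (np.int64(620), np.int64(40), np.int64(99)), (np.int64(619), np.int64(48), np.int64(97))]
255 [(np.int64(625), np.int64(34), np.int64(100)), (np.int64(622), np.int64(41), np.int64(101)), (np.int64(620), np.int64(48), np.int64(102))]
261 [(np.int64(627), np.int64(34), np.int64(101)), (np.int64(625), np.int64(41), np.int64(101)), (np.int64(623), np.int64(49), np.int
[... 453 characters left out ...]
(629), np.int64(35), np.int64(119)), (np.int64(624), np.int64(41), np.int64(125)), (np.int64(626), np.int64(49), np.int64(119))]
291 [(np.int64(624), np.int64(35), np.int64(131)), (np.int64(623), np.int64(41), np.int64(130)), (np.int64(621), np.int64(47), np.int64(130))]
297 [(np.int64(624), np.int64(35), np.int64(135)), (np.int64(624), np.int64(41), np.int64(133)), (np.int64(622), np.int64(47), np.int64(134))]
303 [(np.int64(625), np.int64(35), np.int64(138)), (np.int64(623), np.int64(41), np.int64(138)), (np.int64(622), np.int64(47), np.int64(137))]
309 [(np.int64(624), np.int64(35), np.int64(143)), (np.int64(624), np.int64(41), np.int64(141)), (np.int64(622), np.int64(47), np.int64(142))]
```

View pics/t2.png

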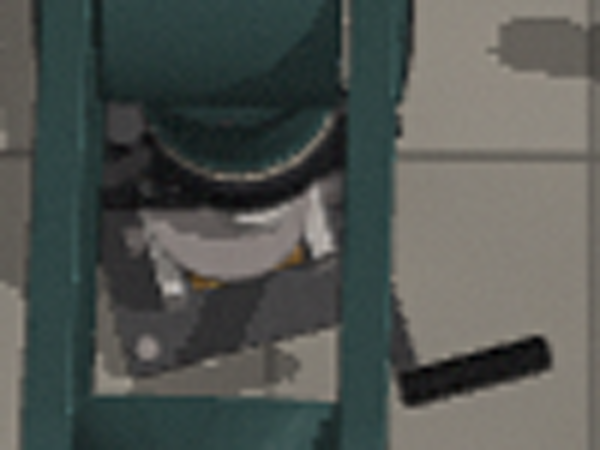

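The slug did not move: its front is still at x≈617. The finger tips appear at z≈105, above its top, although the TCP reads 77 mm. I'll check the real tip height.

Run:
```python
from h import *
p=optics.capture("wrist"); print("cam",w(p,[0,0,0])*1000)
X=cloud(p)
for u in (268,278,288): print(u,[tuple(int(q) for q in X[v,u].round()) for v in range(260,282,2)])
s=optics.capture("side"); print(ctrl.get_state()["tcp_pos"],px(s,[.634,.0443,.077]),px(s,[.634,.0443,.105]))
a=s["color"][150:250,240:370,::-1]; cv2.imwrite("pics/s2.png",cv2.resize(a,None,fx=5,fy=5,interpolation=2))
```

```text
cam [552.13106259  22.59955904 245.96942619]
268 [(626, 37, 101), (627, 37, 101), (625, 37, 107), (625, 37, 109), (624, 37, 111), (625, 37, 113), (625, 37, 114), (625, 37, 116), (624, 37, 118), (624, 37, 120), (625, 37, 121)]
278 [(624, 41, 102), (625, 42, 102), (623, 41, 108), (623, 41, 109), (623, 41, 111), (624, 41, 112), (623, 41, 116), (623, 41, 116), (623, 41, 119), (623, 41, 120), (624, 41, 121)]
288 [(623, 46, 102), (624, 46, 101), (622, 45, 108), (622, 45, 109), (623, 45, 111), (622, 45, 114), (622, 45, 115), (623, 45, 116), (622, 45, 118), (622, 45, 120), (623, 45, 121)]
[0.63355362 0.04430719 0.07694028] [302.63696725 203.90748515] [303.08547397 194.91331976]
```

View pics/s2.png

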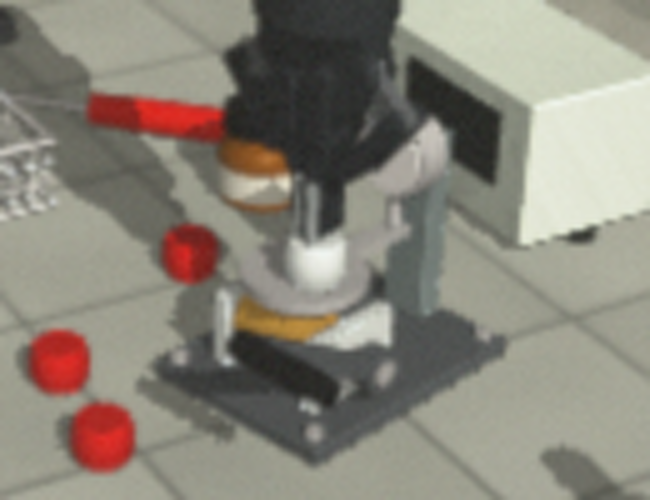

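The side crop shows the closed fingertips hovering just above the slug, tips at about (315,237) in the crop. So the real tips stand about 27 mm short of the reported TCP, while they are centred correctly sideways. I'll reopen, go 27 mm lower and close again.

```bash
python3 -m handwheel '0 0 8 0 0 0 1;0 0 0 0 0 0 1;0 0 0 0 0 0 1;0 0 0 0 0 0 1;0 0 0 0 0 0 1;0 0 0 0 0 0 1;0 0 -10 0 0 0 1;0 0 -10 0 0 0 1;0 0 -10 0 0 0 1;0 0 -5 0 0 0 1' && python3 -m handwheel '0 0 0 0 0 0 1;0 0 0 0 0 0 0;0 0 0 0 0 0 0;0 0 0 0 0 0 0;0 0 0 0 0 0 0;0 0 0 0 0 0 0;0 0 0 0 0 0 0;0 0 0 0 0 0 0;0 0 0 0 0 0 0;0 0 0 0 0 0 0'
```

```text
time: 6.85
tcp_pos: [0.6322, 0.0443, 0.0474]
ee_rot: [0.401, -3.112, -0.001]
ft_force: [0.7, -0.3, -0.3]
opening: 0.0857
gripper_force: 0.0
time: 7.85
tcp_pos: [0.6341, 0.0443, 0.0509]
ee_rot: [-0.401, 3.114, -0.0]
ft_force: [-0.5, 0.5, 4.8]
opening: 0.033
gripper_force: 60.1
```

```bash
python3 -m handwheel '0 0 2 0 0 0 0;0 0 4 0 0 0 0;0 0 8 0 0 0 0;0 0 12 0 0 0 0;0 0 20 0 0 0 0;0 0 25 0 0 0 0;0 0 25 0 0 0 0;0 0 20 0 0 0 0;0 0 5 0 0 0 0;0 0 0 0 0 0 0'
python3 - <<'E'
from h import *
p=optics.capture("wrist"); save(p,"w3.png")
E
```

```text
time: 8.85
tcp_pos: [0.6342, 0.0443, 0.1727]
ee_rot: [-0.401, 3.113, -0.001]
ft_force: [0.3, -0.4, -1.1]
opening: 0.0331
gripper_force: 59.6
```

View pics/w3.png

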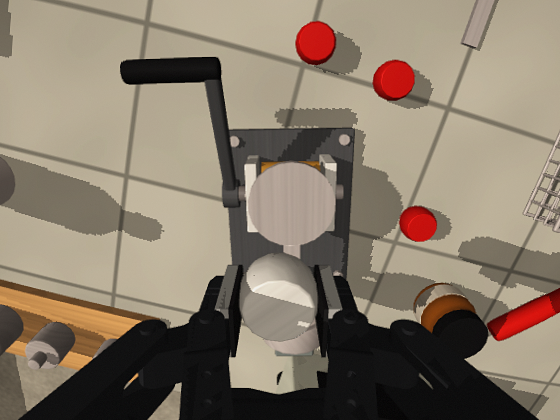

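The slug is held between the pads, at about (280,295) in the wrist view, and the platen is empty. Next I carry it over the basket.

```bash
python3 -m handwheel '-15 40 0 0 0 0 0;-15 42 0 0 0 0 0;-15 42 0 0 0 0 0;-15 42 0 0 0 0 0;-15 42 0 0 0 0 0;-15 42 0 0 0 0 0;-15 41 0 0 0 0 0;-15 41 0 0 0 0 0;0 0 0 0 0 0 0;0 0 0 0 0 0 0'
python3 - <<'E'
from h import *
for c in("wrist","top"):
    p=optics.capture(c);X=cloud(p).reshape(-1,3)
    for t in("basket","slug"):
        for r in place_of(p,t)[:3]: print(c,t,round(r["p"],2),(w(p,r["xyz"])*1000).round())
    b=X[(abs(X[:,0]-514)<130)&(abs(X[:,1]-376)<110)&(X[:,2]>42)&(X[:,2]<56)]
    print(c,len(b), cv2.minAreaRect(b[:,:2].astype(np.float32)))
E
```

```text
time: 9.9
tcp_pos: [0.5123, 0.3766, 0.1687]
ee_rot: [0.404, -3.112, 0.003]
ft_force: [0.7, 0.3, -1.5]
opening: 0.0331
gripper_force: 59.8
wrist basket 0.89 [517. 375.   5.]
wrist slug 0.72 [638. 195.   3.]
wrist slug 0.71 [517. 122.  -3.]
wrist slug 0.66 [513. 376. 198.]
wrist 3055 ((516.525634765625, 371.6929931640625), (170.8961639404297, 130.98715209960938), 1.8741377592086792)
top basket 0.22 [ 363. -181.    3.]
top slug 0.63 [635. 194.  -1.]
top slug 0.55 [500.  42.   1.]
top slug 0.54 [511. 119.   1.]
top 286 ((514.8872680664062, 371.87359619140625), (171.3346710205078, 130.0960693359375), 2.0763416290283203)
```

```bash
python3 -m handwheel '2 -4 -15 0 0 0 0;0 0 -25 0 0 0 0;0 0 -25 0 0 0 0;0 0 -25 0 0 0 0;0 0 -25 0 0 0 0;0 0 -20 0 0 0 0;0 0 -18 0 0 0 0;0 0 -15 0 0 0 0;0 0 -5 0 0 0 0;0 0 0 0 0 0 0' && python3 -m handwheel '0 0 0 0 0 0 0;0 0 0 0 0 0 0.6;0 0 0 0 0 0 0.6;0 0 0 0 0 0 0.6;0 0 0 0 0 0 0.6;0 0 0 0 0 0 0.6;0 0 5 0 0 0 0.6;0 0 15 0 0 0 0.6;0 0 25 0 0 0 0.6;0 0 30 0 0 0 0.6' && python3 -m handwheel '0 0 40 0 0 0 0.6;0 0 40 0 0 0 0.6;0 0 25 0 0 0 0.6;0 0 0 0 0 0 0.6;0 0 0 0 0 0 0.6;0 0 0 0 0 0 0.6;0 0 0 0 0 0 0.6;0 0 0 0 0 0 0.6;0 0 0 0 0 0 0.6;0 0 0 0 0 0 0.6'
python3 - <<'E'
from h import *
p=optics.capture("wrist"); save(p,"w4.png")
for t in("basket","slug"):
    for r in place_of(p,t)[:4]: print(t,round(r["p"],2),(w(p,r["xyz"])*1000).round())
E
```

```text
time: 11.2
tcp_pos: [0.515, 0.3716, -0.0034]
ee_rot: [0.4, -3.114, 0.001]
ft_force: [-0.0, 0.1, 0.2]
opening: 0.0328
gripper_force: 59.8
time: 12.2
tcp_pos: [0.515, 0.372, 0.0737]
ee_rot: [0.401, -3.114, 0.001]
ft_force: [-0.1, 0.2, -0.3]
opening: 0.0514
gripper_force: 0.0
time: 13.2
tcp_pos: [0.5154, 0.3722, 0.1774]
ee_rot: [0.401, -3.115, 0.0]
ft_force: [-0.2, -0.4, -0.5]
opening: 0.0512
gripper_force: 0.0
basket 0.57 [517. 375.   3.]
slug 0.92 [514. 122.   2.]
slug 0.91 [637. 191.   5.]
slug 0.63 [517. 375.   9.]
```

View pics/w4.png

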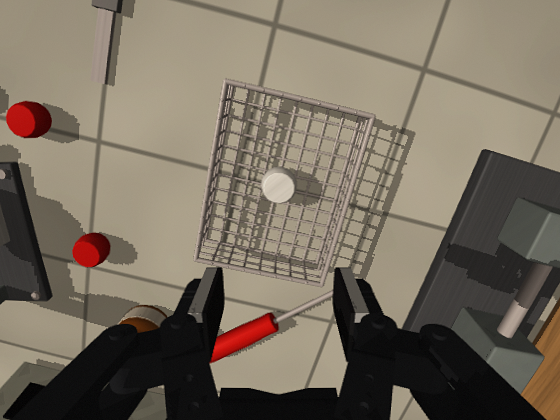

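The slug stands in the upright basket, at (278,186), and has been let go. Next is the lever: the tool turns so that it closes across the bar.

```bash
python3 -m handwheel '4 -40 0 0 0 -0.14 0.6;4 -40 0 0 0 -0.14 0.6;4 -40 0 0 0 -0.14 0.6;4 -40 0 0 0 -0.14 0.6;4 -40 0 0 0 -0.14 0.6;4 -40 0 0 0 -0.14 0.6;4 -40 0 0 0 -0.14 0.6;4 -40 0 0 0 -0.14 0.6;4 -40 0 0 0 -0.14 0.6;4 -40 0 0 0 -0.14 0.6' && python3 -m handwheel '2 -26 0 0 0 -0.14 0.6;0 0 0 0 0 -0.03 0.6;0 0 0 0 0 0 0.6;0 0 0 0 0 0 0.6;0 0 0 0 0 0 0.6;0 0 0 0 0 0 0.6;0 0 0 0 0 0 0.6;0 0 0 0 0 0 0.6;0 0 0 0 0 0 0.6;0 0 0 0 0 0 0.6'
python3 - <<'E'
from h import *
p=optics.capture("wrist"); X=cloud(p)
R=cv2.Rodrigues(ctrl.get_state()["ee_rot"])[0]; print("tool y",R[:,1].round(3))
a=X.reshape(-1,3); c=p["color"].reshape(-1,3).max(1)
a=a[(abs(a[:,0]-557)<45)&(abs(a[:,1]+50)<60)&(a[:,2]>97)&(a[:,2]<112)]
print(len(a),a.mean(0),cv2.minAreaRect(a[:,:2].astype(np.float32)))
for r in place_of(p,"lever_grip")[:2]: print(r["p"],(w(p,r["xyz"])*1000).round())
E
```

```text
time: 14.35
tcp_pos: [0.5556, -0.0293, 0.1783]
ee_rot: [1.707, 2.636, 0.001]
ft_force: [0.3, -0.0, -0.1]
opening: 0.0512
gripper_force: 0.0
time: 15.35
tcp_pos: [0.5576, -0.0536, 0.178]
ee_rot: [1.918, 2.488, 0.0]
ft_force: [-0.2, -0.2, 0.0]
opening: 0.0513
gripper_force: 0.0
tool y [0.967 0.254 0.   ]
1808 [556.72146308 -47.06424834 102.68089322] ((559.327392578125, -49.646385192871094), (22.20637321472168, 65.63301849365234), 13.574512481689453)
0.59 [560. -55.  95.]
```

```bash
python3 -m handwheel '0.5 -1 -15 0 0 0 0.6;0 0 -25 0 0 0 0.6;0 0 -25 0 0 0 0.6;0 0 -25 0 0 0 0.6;0 0 -20 0 0 0 0.6;0 0 -15 0 0 0 0.6;0 0 -5 0 0 0 0.6;0 0 0 0 0 0 0.6;0 0 0 0 0 0 0.6;0 0 0 0 0 0 0.6' && python3 -m handwheel '0 0 0 0 0 0 0;0 0 0 0 0 0 0;0 0 0 0 0 0 0;0 0 0 0 0 0 0;0 0 0 0 0 0 0;0 0 0 0 0 0 0;0 0 0 0 0 0 0;0 0 0 0 0 0 0;0 0 0 0 0 0 0;0 0 0 0 0 0 0'
```

```text
time: 16.45
tcp_pos: [0.5591, -0.0549, 0.0494]
ee_rot: [1.917, 2.486, 0.002]
ft_force: [0.2, 0.1, -0.1]
opening: 0.051
gripper_force: 0.0
time: 17.45
tcp_pos: [0.5574, -0.055, 0.0484]
ee_rot: [-1.918, -2.488, 0.002]
ft_force: [-5.1, -1.1, 5.1]
opening: 0.0143
gripper_force: 58.6
```

```bash
python3 -m handwheel '3.3 0.9 5.3 0 0 0 0;3.3 0.9 5.2 0 0 0 0;3.9 1 4.9 0 0 0 0;3.9 1 4.9 0 0 0 0;4.3 1.2 4.5 0 0 0 0;4.3 1.2 4.5 0 0 0 0;4.7 1.3 4 0 0 0 0;4.7 1.3 3.9 0 0 0 0;5.1 1.4 3.4 0 0 0 0;5.1 1.4 3.4 0 0 0 0'
python3 - <<'E'
from h import *
p=optics.capture("wrist")
for r in place_of(p,"lever_grip")[:2]: print(r["p"],(w(p,r["xyz"])*1000).round())
E
```

```text
time: 18.45
tcp_pos: [0.5954, -0.0445, 0.0934]
ee_rot: [-1.914, -2.481, 0.015]
ft_force: [-19.5, -2.6, 17.5]
opening: 0.0142
gripper_force: 58.3
0.7 [596. -43. 136.]
```

```bash
python3 -m handwheel '5.4 1.5 2.9 0 0 0 0;5.4 1.5 2.9 0 0 0 0;5.7 1.5 2.3 0 0 0 0;5.7 1.5 2.3 0 0 0 0;5.9 1.6 1.7 0 0 0 0;5.9 1.6 1.7 0 0 0 0;6 1.6 1 0 0 0 0;6 1.6 1 0 0 0 0;6 1.6 0.4 0 0 0 0;6 1.6 0.4 0 0 0 0' && python3 -m handwheel '0 0 0 0 0 0 0;0 0 0 0 0 0 0;0 0 0 0 0 0 0;0 0 0 0 0 0 0;0 0 0 0 0 0 0;0 0 0 0 0 0 0;0 0 0 0 0 0 0;0 0 0 0 0 0 0;0 0 0 0 0 0 0;0 0 0 0 0 0 0'
python3 - <<'E'
from h import *
for c in("wrist","side"):
    p=optics.capture(c); save(p,c+"5.png"); X=cloud(p)
    for t in("lever_grip","lever_hinge","stand"):
        for r in place_of(p,t)[:1]: Y=w(p,r["xyz"]);print(c,t,r["p"],(Y*1000).round(),px(p,Y).round())
    a=X.reshape(-1,3)-[635,55,0]; q=p["color"].reshape(-1,3)
    s=a[:,0]*.966+a[:,1]*.259; y=-a[:,0]*.259+a[:,1]*.966
    m=(y>-62)&(y<-44)&(abs(s)<60)
    for z in range(50,170,10):
        k=m&(abs(a[:,2]-z)<5)
        if k.sum()>5: print(z,k.sum(),np.percentile(s[k],[5,50,95]).round(1),end=" | ")
    print()
E
```

```text
time: 19.55
tcp_pos: [0.6575, -0.0272, 0.1104]
ee_rot: [-1.917, -2.487, 0.002]
ft_force: [-8.5, 0.7, 9.8]
opening: 0.0139
gripper_force: 62.9
time: 20.55
tcp_pos: [0.6591, -0.0268, 0.1109]
ee_rot: [1.917, 2.487, 0.003]
ft_force: [-4.2, 1.2, 8.5]
opening: 0.0143
gripper_force: 62.1
wrist lever_grip 0.64 [658. -27. 153.] [275. 299.]
wrist lever_hinge 0.74 [700.  72. 126.] [426.  91.]
wrist stand 0.88 [639.  54.   2.] [279.  93.]
50 283 [-8.5  0.7 11. ] | 60 69 [-4.5  0.7  7.2] | 70 75 [-4.7  1.4  7.6] | 80 93 [-4.6  1.4  7.4] | 90 98 [-4.7  1.5  7.7] | 100 117 [-4.5  2.   7.6] | 110 141 [-4.3  1.5  7.7] | 120 163 [-4.3  2.1  7.8] | 130 195 [-4.2  1.6  8. ] | 140 235 [-4.1  2.1  8.1] | 150 203 [-4.1  2.1  8.1] | 160 1522 [-4.7  2.1  8.9] | 
side lever_grip 0.8 [656. -30. 157.] [327. 187.]
side lever_hinge 0.95 [656. -24.  33.] [322. 228.]
side stand 0.68 [637.  53.  -1.] [301. 226.]
50 19 [-10.1  -6.2   1.3] | 60 15 [-9.7 -7.1  2. ] | 70 21 [-9.3 -7.1  4.6] | 80 15 [-9.2 -7.1  3. ] | 90 19 [-9.2 -6.6  2. ] | 100 19 [-9.3 -6.7  2.1] | 110 21 [-8.5 -3.6  4.9] | 120 17 [-9.3 -5.3  4.1] | 130 22 [-8.3 -6.   2.9] | 140 17 [-8.5 -6.3  0.9] | 150 12 [-9.  -7.5 -5.2] | 160 10 [-9.3 -7.2 -6. ] |
```

Across the arm's 100 mm length its sideways drift is under 1 mm, so the lever stands vertical within 1°. The gripper holds it with 62 N and nothing is moving. I'm handing the job in.

```bash
python3 -c "
from h import *
print(ctrl.hand_in())"
```

```text
the job is handed in; nothing more can be done
None
```

The tested slug is in the upright basket, let go. The lever is held straight up, within about 1° by measurement, with the gripper closed on it; I handed the job in at about 20.7 s, and no verdict came back.

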